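# Spring open two lids of the saleroom viewing case

## Robot

A 6-joint arm with a two-finger parallel gripper is mounted at the origin on the work surface. World frame = base frame: x ahead of the robot, y to its left, z up, the work surface at z = 0. Lengths are in mm, angles in rad, forces in N, time in s.
With the tool pointing down it reaches from about 275 to 850 mm from the base axis. Payload 5.2 kg.
Tool frame: the origin (TCP) lies midway between the tips of the shut fingers; the grasp point (between the pads) lies 19 mm behind it; z points along the fingers, x is the direction in which the jaws open and shut, and the axes are right-handed (so a half turn about z gives the same grasp; the last joint's range is limited). The gripper opens to 85 mm and grips with 20 to 120 N. Pads are 22 mm wide; open, the fingers measure 114 mm over their backs; the gripper's body (76 mm by 85 mm) begins 54 mm behind the grasp point. The pads swing forward as they close: fully open they stand 13 mm farther back than shut.
Start: joints at [1.064, 0.259, 1.535, -0, 1.348, -0.203], TCP at [164.51, 524.825, 231.31] pointing down, gripper open.
Joint ranges: [-3.14, 3.14], [-0.91, 2.08], [0.19, 2.58], [-1.22, 4.36], [0.22, 2.71], [-3.12, 3.12]. Speed limits (rad/s): [2.57, 2.57, 3.14, 3.14, 3.14, 3.14].

## Interface

Orientations are given as a unit quaternion [w, x, y, z].
In Python, from plant import ctrl gives the robot as it stands. The module is installed in compiled form; this text tells all that it offers.
- The arm moves only by the shell command python3 -m crank 'ROWS'. ROWS is JSON, a list of rows, each a list of 5 numbers: the opening, from -1 (shut) to 1 (fully open), so that 0 is half open, then the shift along the tool's x, y, z in m, then the turn about the tool's z in degrees. In form: [[jaw, x, y, z, yaw], ...]. A call has 1 to 8 rows; each row is the pose to reach, as a shift and turn from the pose commanded when the call began, along the tool's axes at that moment; what a row does not reach only later rows make up. A row lasts 1/8 s, in which the tool goes at most 62.5 mm and 10.7 degrees, less where a joint would pass 70% of its speed; a pose out of reach is approached as far as the arm can. A call with a gripper value outside its range is refused whole. The fingers move at their own pace and stop on an object; the grip force is fixed at half the most. Time passes only in rows, so rows that repeat a pose let the fingers close. It gives the time, the measured TCP pose, the force and the opening at its end, in the units of the state.
- ctrl.read_state(): the state, without advancing time (a new reading comes with each control period).
- ctrl.get_image(name): name is "scene" or "top" or "wrist"; returns a dict with "img" (400x640x3 uint8, blue, green, red), "fx", "fy", "cx", "cy" (pixels), "R" (3x3) and "t" (3): a world point X has camera coordinates R X + t. Camera axes: x right, y down, z forward; pixel columns grow to the right and rows downward; lengths in mm; the calibration is good to about 2 mm. A picture is of the moment at which its call begins. There is no depth.
- ctrl.hand_in(): hands the job in, once; it reports no verdict.
Trained networks look in the newest picture that a camera, given by its name, has taken for a name from the list of things; names that differ only in an ending like _2 or _b are one class to them, and where a whole thing is asked for, a point or a joint stands for the part that bears it (a point fixed in the world has none). Each returns a list of dicts, best first, with "p" (0 to 1); they miss things now and then, are a little off and sometimes report something else, mostly with a low value. They report only what shows in the picture. A call takes as long as a camera call.
- ctrl.spot_in(camera, label): "extent" ([centre column, centre row, width, height] in pixels, round what is visible of it).
- ctrl.place_of(camera, label): "pixel" ([column, row] in pixels: a listed point, or the origin of a listed thing).
The state is a dict: "time_s": time; "joint_pos": joint angles; "qvel": joint speeds; "effort": joint torques, N m; "tcp_pos": TCP position; "tool_rot": TCP orientation; "force": force on the tool from outside, world axes, zero at the start; "torque": the same for the moment, N m; "opening": finger opening in mm.
Only numpy, scipy, OpenCV 4.12 (cv2) and the standard library are available. Lean on these libraries where they do the work, as an engineer would, in place of code of your own. Each camera call takes 0.05 s, during which the arm holds its last target.

## Task

A buyer wants to view the brass bell and the copper bowl: gently press with the fingertips on the brass discs of the two lids above them and let go, so that each touch-latch springs its lid ajar. Leave the lid over the blue cup shut, do not lift the lids any further, and do not disturb the pieces in the case or the things standing around it.

Things in the scene. Friction and masses are not known exactly. Their poses are not given: they have to be found in the camera images.
- case: Dark wooden viewing case fixed to the table, 200 (x) by 427 (y) by 90 mm high. Three compartments along its y, centres at y +139 (left), 0 (mid), -139 mm (right). Origin: centre of its underside; -x is its front, towards the robot. Each compartment has an inset white-framed clear lid (175 x 125 x 12 mm), hinged at the far edge, its top 98 mm above the table when shut.
- lid_left (a joint): Left compartment (case y +139 mm). Lid angle, rad, hinge along the lid's far (+x) edge. About 0 latched shut, negative (stop -0.05) while pressed, positive as the front rises. Touch-latch: pressing the brass disc down about 4 mm (4 N; stop at 8 mm, 8 N) frees it; as the finger backs off, the lid springs up and rests ajar at about 0.35 (front edge 60 mm up). Once freed it does not relatch.
- plate_left (a point): Left compartment (case y +139 mm). Centre of the top of the brass press disc (28 mm across, 1.5 mm proud) on the lid's 42 mm wide front rail, above the catch, 23 mm behind its front edge, 152 mm from the hinge; 99.5 mm above the table when shut. It moves with the lid; z is the lid's outward normal.
- lid_mid (a joint): Middle compartment (case y 0). Lid angle, rad, hinge along the lid's far (+x) edge. About 0 latched shut, negative (stop -0.05) while pressed, positive as the front rises. Touch-latch: pressing the brass disc down about 4 mm (4 N; stop at 8 mm, 8 N) frees it; as the finger backs off, the lid springs up and rests ajar at about 0.35 (front edge 60 mm up). Once freed it does not relatch.
- plate_mid (a point): Middle compartment (case y 0). Centre of the top of the brass press disc (28 mm across, 1.5 mm proud) on the lid's 42 mm wide front rail, above the catch, 23 mm behind its front edge, 152 mm from the hinge; 99.5 mm above the table when shut. It moves with the lid; z is the lid's outward normal.
- lid_right (a joint): Right compartment (case y -139 mm). Lid angle, rad, hinge along the lid's far (+x) edge. About 0 latched shut, negative (stop -0.05) while pressed, positive as the front rises. Touch-latch: pressing the brass disc down about 4 mm (4 N; stop at 8 mm, 8 N) frees it; as the finger backs off, the lid springs up and rests ajar at about 0.35 (front edge 60 mm up). Once freed it does not relatch.
- plate_right (a point): Right compartment (case y -139 mm). Centre of the top of the brass press disc (28 mm across, 1.5 mm proud) on the lid's 42 mm wide front rail, above the catch, 23 mm behind its front edge, 152 mm from the hinge; 99.5 mm above the table when shut. It moves with the lid; z is the lid's outward normal.
- bell: Small brass hand bell, 56 mm across, 58 mm high, standing in one of the compartments (which one varies). Origin: centre of its underside.
- copper_bowl: Small copper bowl, 68 mm across, 34 mm high, standing in one of the compartments (which one varies). Origin: centre of its underside.
- blue_cup: Small blue ceramic cup without handle, 58 mm across, 50 mm high, standing in one of the compartments (which one varies). Origin: centre of its underside.
- candlestick: Loose brass candlestick, 72 mm foot, 115 mm high, standing on the table beyond the case's left end. Bystander. Origin: centre of its underside.
- tumbler: Loose green glass tumbler, 72 mm across, 90 mm high, standing on the table beyond the case's right end. Bystander. Origin: centre of its underside.
- dish: Loose white ceramic dish, 90 mm across, 35 mm high, on the table in front of the case. Bystander. Origin: centre of its underside.

How it is judged:
By the outcome, as a careful person would: the job done as asked, in the order asked, and still so for the second after the job is handed in, with the robot touching nothing.
It also fails if it takes over 42 s, if anything falls off the work surface, if the arm or the gripper's body presses on something with over 40 N, if the wrist force passes 120 N, or if a joint passes its speed limit or range.

## Working session

There is one attempt and no reset: what is moved stays moved. The work goes in short steps, Python scripts to look and compute and a shell command to move; the robot and the scene stay as the last step left them, time stands still between calls to the robot, and variables do not carry over. Pictures are saved under pics/ and viewed, and the job is handed in when it is done.

```bash
mkdir -p pics && python3 - <<'E'
from plant import ctrl
import cv2
for n in ("scene","top"):
    d=ctrl.get_image(n); cv2.imwrite(f"pics/{n}0.png",d["img"])
    print(n,d["fx"],d["cx"],d["cy"],d["R"],d["t"])
    for l in ("case","plate_left","plate_mid","plate_right","bell","copper_bowl","blue_cup","candlestick","tumbler","dish"):
        r=ctrl.place_of(n,l); print(l,[(q["pixel"],round(q["p"],2)) for q in r[:3]])
print(ctrl.read_state())
E
```

```text
scene 463.4149888664183 322.27771152279786 200.5980021390007 [[-0.52176708  0.85281602 -0.0215395 ]
 [ 0.54061235  0.31101308 -0.78167075]
 [-0.65992227 -0.41949458 -0.62331926]] [ 264.29041561 -248.80676177 1594.25792633]
case [([308.2, 229.9], 0.9)]
plate_left [([367.4, 203.6], 0.95)]
plate_mid [([319.2, 187.2], 0.82)]
plate_right [([286.1, 162.9], 0.91)]
bell [([409.5, 264.7], 0.63), ([284.2, 165.9], 0.58)]
copper_bowl []
blue_cup []
candlestick [([412.3, 264.1], 0.88)]
tumbler [([251.2, 175.7], 0.8), ([282.4, 164.3], 0.41)]
dish [([311.5, 172.5], 0.81)]
top 400.6056919898656 318.8112684316853 202.6386016962873 [[ 0.02448355 -0.99969919  0.00144312]
 [-0.9890794  -0.02443327 -0.14534427]
 [ 0.14533581  0.00213119 -0.98938009]] [-4.47269512e-01  5.87675183e+02  9.65533497e+02]
case [([325.5, 206.2], 0.89)]
plate_left [([262.1, 215.0], 0.7)]
plate_mid [([314.6, 225.9], 0.82)]
plate_right [([373.3, 239.0], 0.78)]
bell []
copper_bowl []
blue_cup []
candlestick [([209.4, 210.6], 0.56)]
tumbler [([424.2, 251.2], 0.83), ([322.6, 207.7], 0.19)]
dish [([367.3, 281.1], 0.57)]
{'time_s': 1.1, 'joint_pos': array([ 1.06417193e+00,  2.58579740e-01,  1.53497618e+00,  1.39277271e-05,
        1.34800693e+00, -2.02794775e-01]), 'qvel': array([-0.00015606, -0.00170923, -0.00118544,  0.00090079, -0.0015681 ,
       -0.00025696]), 'effort': array([-4.30959672e-04, -4.45933664e+01, -2.90895206e+01, -3.25597130e-04,
        1.06431507e-03,  3.78768743e-05]), 'tcp_pos': array([164.52463528, 524.83132842, 231.33023035]), 'tool_rot': array([-1.23928304e-05,  8.05971323e-01,  5.91954582e-01,  1.07050556e-05]), 'force': array([-0.28454682, -0.22132917, -0.40290028]), 'torque': array([-0.02353534, -0.05447998, -0.00552574]), 'opening': 85.36677494886347}
```

View pics/scene0.png

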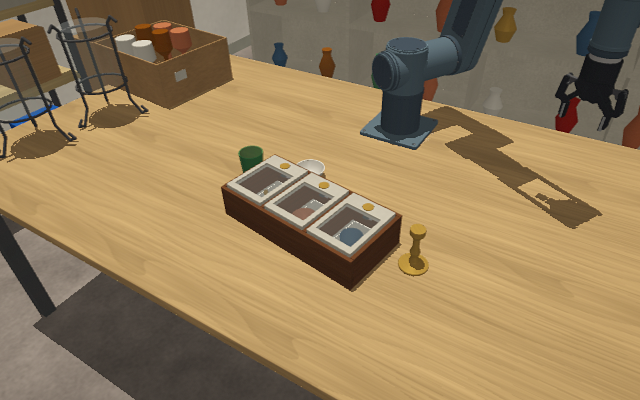

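View pics/top0.png

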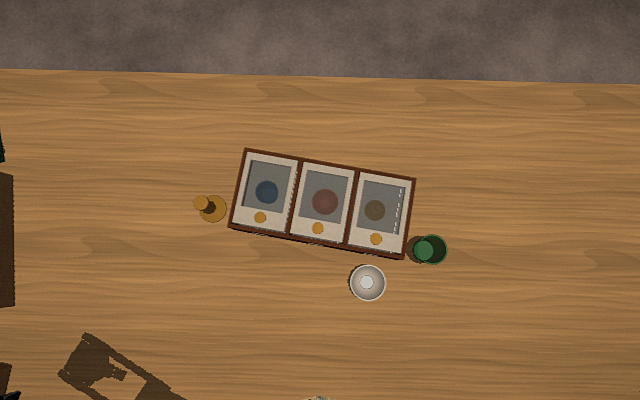

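```bash
python3 - <<'E'
import cv2
a=cv2.imread("pics/top0.png")[140:300,190:450]; cv2.imwrite("pics/topz.png",cv2.resize(a,None,fx=3,fy=3,interpolation=cv2.INTER_CUBIC))
a=cv2.imread("pics/scene0.png")[120:300,230:440]; cv2.imwrite("pics/scz.png",cv2.resize(a,None,fx=3.3,fy=3.3,interpolation=cv2.INTER_CUBIC))
E
```

```text
(no output)
```

View pics/topz.png

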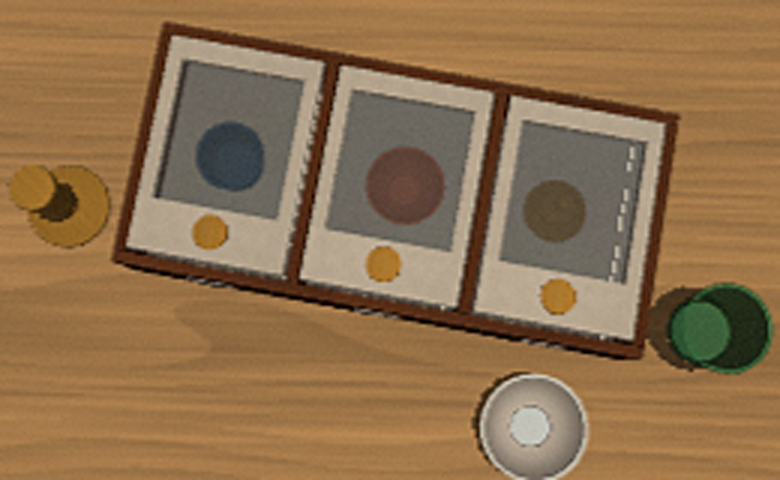

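View pics/scz.png

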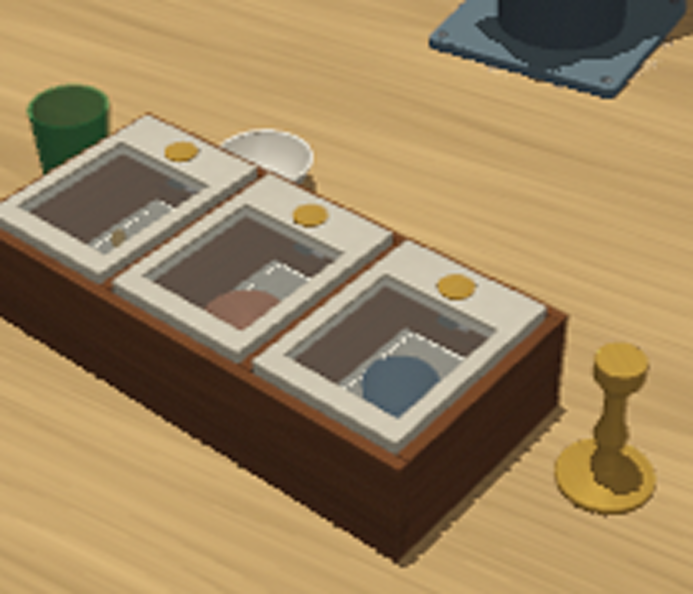

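The case shows the blue cup on the left (top px ≈267,192), the copper bowl in the middle (325,202) and the bell on the right (375,210). The discs are at about (260,217), (318,228) and (376,239). The dish stands in front of the right compartment and the tumbler is by the right end. I'll segment the discs in both views.

```bash
cat > h.py <<'E'
from plant import ctrl
import cv2,numpy as np
def discs(img,seeds,r=9):
    hsv=cv2.cvtColor(img,cv2.COLOR_BGR2HSV); out=[]
    for u,v in seeds:
        m=np.zeros(img.shape[:2],np.uint8); cv2.circle(m,(int(u),int(v)),r,255,-1)
        k=(hsv[...,1]>130)&(hsv[...,2]>120)&(m>0)
        ys,xs=np.nonzero(k); out.append((xs.mean(),ys.mean(),len(xs)))
    return out
def ray(d,u,v,z):
    R,t=np.array(d["R"]),np.array(d["t"]); c=-R.T@t
    w=R.T@np.array([(u-d["cx"])/d["fx"],(v-d["cy"])/d["fy"],1]); return c+w*(z-c[2])/w[2]
E
python3 - <<'E'
from h import *
T=ctrl.get_image("top");S=ctrl.get_image("scene")
a=discs(T["img"],[(260,217.3),(318,228),(376,238.8)]); b=discs(S["img"],[(368,207),(324,185),(285,166)])
P=[ray(T,u,v,99.5) for u,v,_ in a]; Q=[ray(S,u,v,99.5) for u,v,_ in b]
print(a,b);print(np.round(P,1));print(np.round(Q,1))
for X in (P,Q):
    e=X[0]-X[2]; print(np.linalg.norm(e), np.degrees(np.arctan2(-e[0],e[1])))
for n,u,v,z in (("dish",367.5,282.5,35),("tumblertop",433,249,90),("candle top",201,202,115)): print(n,np.round(ray(T,u,v,z),1))
s=ctrl.read_state(); 
from scipy.spatial.transform import Rotation as Ro
print(Ro.from_quat(np.roll(s["tool_rot"],-1)).as_matrix().round(4))
E
```

```text
[(np.float64(259.5), np.float64(216.97115384615384), 104), (np.float64(317.25925925925924), np.float64(227.59259259259258), 108), (np.float64(375.7047619047619), np.float64(238.4), 105)] [(np.float64(368.1267605633803), np.float64(206.01408450704224), 71), (np.float64(324.0), np.float64(184.36666666666667), 60), (np.float64(285.0175438596491), np.float64(164.50877192982455), 57)]
[[ 541.5  153.1   99.5]
 [ 519.8   16.1   99.5]
 [ 497.8 -121.5   99.5]]
[[ 540.5  152.3   99.5]
 [ 518.7   15.1   99.5]
 [ 494.  -123.7   99.5]]
278.075913133291 -9.0535495060037
279.9005059358249 -9.55791176575768
dish [ 392.7 -110.9   35. ]
tumblertop [ 476.7 -258.1   90. ]
candle top [571.6 288.9 115. ]
[[ 0.2992  0.9542 -0.    ]
 [ 0.9542 -0.2992 -0.    ]
 [-0.     -0.     -1.    ]]
```

```bash
python3 -m crank '[[-1,-0.02,0.02,0,-2],[-1,-0.055,0.055,0,-4],[-1,-0.09,0.09,0,-6],[-1,-0.125,0.125,0,-8.4],[-1,-0.16,0.16,0,-8.4],[-1,-0.195,0.195,0,-8.4],[-1,-0.23,0.23,0,-8.4],[-1,-0.265,0.265,0,-8.4]]'
python3 - <<'E'
from plant import ctrl
import numpy as np
from scipy.spatial.transform import Rotation as Ro
s=ctrl.read_state();M=Ro.from_quat(np.roll(s["tool_rot"],-1)).as_matrix()
print(M.round(4),s["tcp_pos"],s["time_s"],M.T@(np.array([496.5,-122.3,231])-s["tcp_pos"]))
E
```

```text
time_s: 2.2
tcp_pos: [338.7, 191.3, 231.6]
tool_rot: [0.0, 0.76, 0.649, 0.0]
force: [0.3, -0.2, -0.2]
opening: 0.2
[[ 1.564e-01  9.877e-01  1.100e-03]
 [ 9.877e-01 -1.564e-01  3.000e-04]
 [ 4.000e-04  1.000e-03 -1.000e+00]] [338.70862457 191.28640459 231.60833515] 2.2 [-285.05393339  204.88704822    0.68840646]
```

```bash
python3 -m crank '[[-1,-0.041,0.029,0,0],[-1,-0.085,0.061,0,0],[-1,-0.130,0.093,0,0],[-1,-0.175,0.126,0,0],[-1,-0.220,0.158,0,0],[-1,-0.260,0.187,0,0],[-1,-0.286,0.2055,0,0],[-1,-0.286,0.2055,0,0]]'
python3 - <<'E'
from h import *
s=ctrl.read_state();print(s["tcp_pos"],s["force"])
for n in("wrist","top"):
    d=ctrl.get_image(n);cv2.imwrite(f"pics/{n}1.png",d["img"])
d=ctrl.get_image("wrist")
for l in ("plate_right","plate_mid","bell","copper_bowl"):
    for q in ctrl.place_of("wrist",l)[:2]: print(l,q["pixel"],q["p"],ray(d,*q["pixel"],99.5))
E
```

```text
time_s: 3.2
tcp_pos: [497.0, -124.1, 230.9]
tool_rot: [0.0, 0.761, 0.648, -0.0]
force: [0.5, 0.5, -0.1]
opening: -0.3
[ 497.03189778 -124.1346457   230.93980441] [ 0.53285433  0.45772214 -0.10853159]
plate_right [327.3, 184.6] 0.88 [ 498.76264478 -118.28320536   99.5       ]
plate_mid [459.7, 183.6] 0.67 [518.94372774  14.84233717  99.5       ]
plate_mid [324.4, 186.8] 0.65 [ 500.62156457 -121.56718318   99.5       ]
```

View pics/wrist1.png

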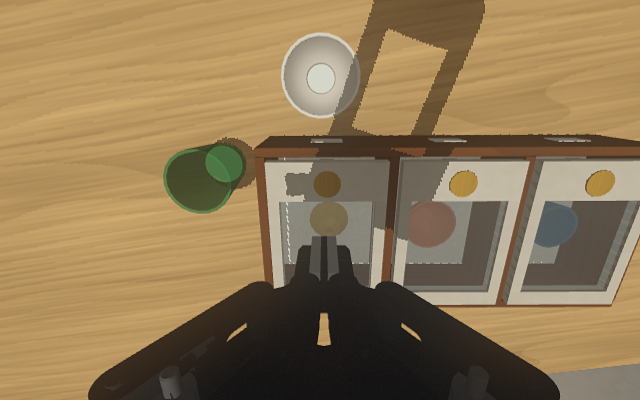

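The wrist view shows the right disc (px 327,184) with the brass-coloured bell behind it (328,218), the bowl in the middle (432,224) and the cup on the left (556,225). Its disc positions agree with the earlier ones to about 3 mm. Next I descend to just above the right disc.

```bash
python3 -m crank '[[-1,0.001,0,0.02,0],[-1,0.001,0,0.05,0],[-1,0.001,0,0.08,0],[-1,0.001,0,0.105,0],[-1,0.001,0,0.12,0],[-1,0.001,0,0.12,0]]'
python3 - <<'E'
from h import *
s=ctrl.read_state();print(s["tcp_pos"],s["force"])
S=ctrl.get_image("scene");cv2.imwrite("pics/s2.png",cv2.resize(S["img"][100:280,220:430],None,fx=3.3,fy=3.3,interpolation=cv2.INTER_CUBIC))
E
```

```text
time_s: 4.3
tcp_pos: [495.9, -120.4, 110.7]
tool_rot: [-0.001, 0.76, 0.65, -0.0]
force: [-0.2, -0.4, 0.1]
opening: 0.2
[ 495.89216833 -120.39387577  110.67270542] [-0.15961392 -0.3555507   0.06189713]
```

View pics/s2.png

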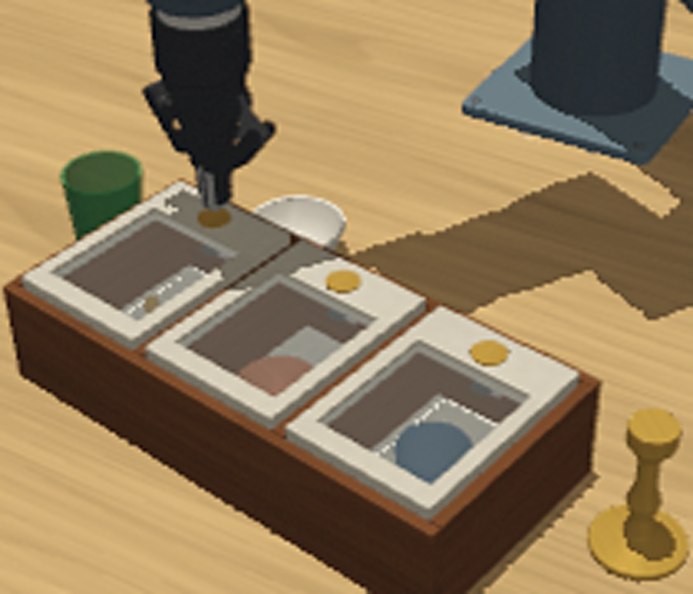

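The fingertips are directly above the right disc (zoom px 214,215). Now I press gently, to about 2 mm.

```bash
python3 -m crank '[[-1,0,0,0.006,0],[-1,0,0,0.011,0],[-1,0,0,0.0135,0],[-1,0,0,0.0135,0]]'
```

```text
time_s: 4.85
tcp_pos: [496.7, -121.1, 98.0]
tool_rot: [0.0, 0.76, 0.649, 0.0]
force: [0.1, -0.3, 1.0]
opening: 0.1
```

```bash
python3 -m crank '[[-1,0,0,0.002,0],[-1,0,0,0.0035,0],[-1,0,0,0.0045,0],[-1,0,0,0.0045,0]]'
```

```text
time_s: 5.35
tcp_pos: [496.5, -121.1, 93.7]
tool_rot: [0.0, 0.76, 0.649, 0.0]
force: [-2.2, 0.6, 5.8]
opening: -0.1
```

At 5.8 N the disc is past the release point, so I back off.

```bash
python3 -m crank '[[-1,0,0,-0.004,0],[-1,0,0,-0.012,0],[-1,0,0,-0.024,0],[-1,0,0,-0.04,0],[-1,0,0,-0.065,0],[-1,0,0,-0.095,0],[-1,0,0,-0.125,0],[-1,0,0,-0.138,0]]'
python3 - <<'E'
from h import *
s=ctrl.read_state();print(s["tcp_pos"],s["force"],s["time_s"])
S=ctrl.get_image("scene");cv2.imwrite("pics/s3.png",cv2.resize(S["img"][100:280,220:430],None,fx=3.3,fy=3.3,interpolation=cv2.INTER_CUBIC))
E
```

```text
time_s: 6.35
tcp_pos: [497.0, -121.2, 233.4]
tool_rot: [0.001, 0.76, 0.649, 0.001]
force: [0.5, 0.6, -0.6]
opening: 0.3
[ 496.98728042 -121.16519974  233.43103188] [ 0.50273965  0.64983936 -0.61143028] 6.35
```

View pics/s3.png

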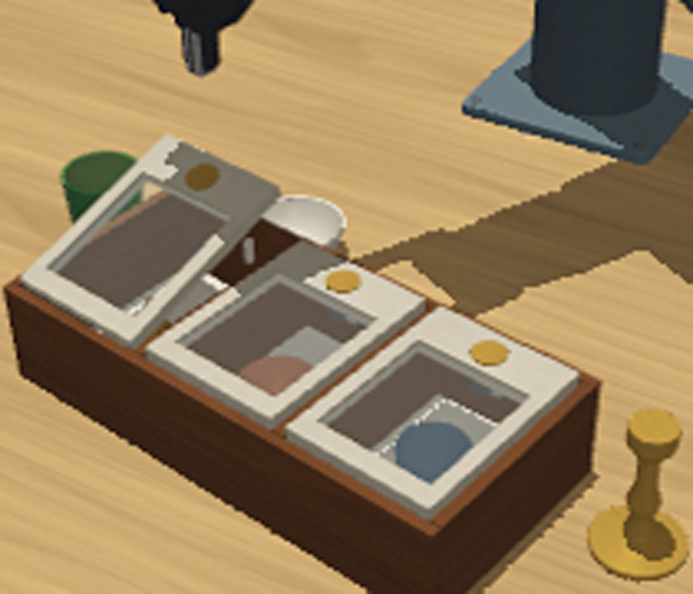

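The right lid now stands ajar (disc at zoom px 202,177) and the other two are shut. The middle disc is 139 mm along tool +x.

```bash
python3 -m crank '[[-1,0.02,0,0,0],[-1,0.055,0,0,0],[-1,0.09,0,0,0],[-1,0.12,0,0,0],[-1,0.139,0.0005,0,0],[-1,0.139,0.0005,0,0]]' && python3 -m crank '[[-1,0,0,0.02,0],[-1,0,0,0.05,0],[-1,0,0,0.08,0],[-1,0,0,0.105,0],[-1,0,0,0.12,0],[-1,0,0,0.12,0]]'
python3 - <<'E'
from h import *
s=ctrl.read_state();print(s["tcp_pos"],s["force"],s["time_s"])
S=ctrl.get_image("scene");cv2.imwrite("pics/s4.png",cv2.resize(S["img"][100:280,220:430],None,fx=3.3,fy=3.3,interpolation=cv2.INTER_CUBIC))
E
```

```text
time_s: 7.15
tcp_pos: [518.1, 17.4, 230.2]
tool_rot: [-0.001, 0.76, 0.65, -0.001]
force: [0.6, -0.6, 0.1]
opening: 0.0
time_s: 7.9
tcp_pos: [517.8, 15.8, 110.2]
tool_rot: [-0.001, 0.761, 0.649, -0.001]
force: [0.6, 0.2, -0.4]
opening: -0.2
[517.82828086  15.77995034 110.2404841 ] [ 0.56576706  0.18447588 -0.39161871] 7.9
```

View pics/s4.png

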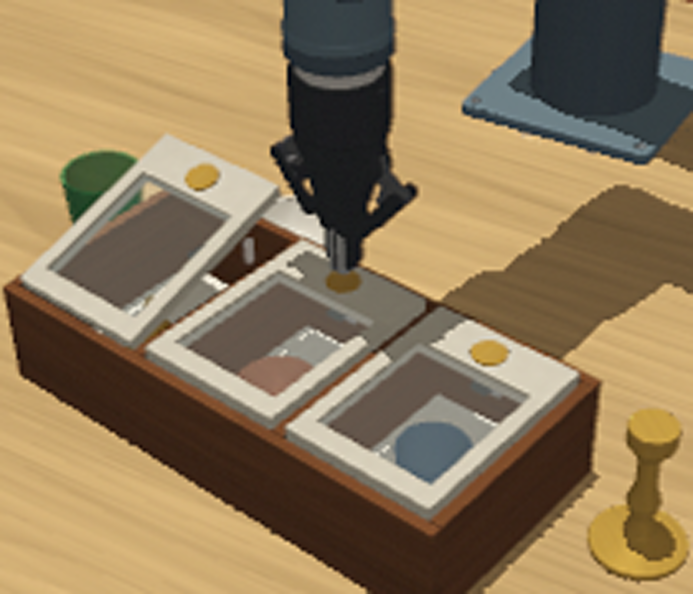

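The fingertips are over the middle disc (zoom px 343,280), clear of the open right lid.

```bash
python3 -m crank '[[-1,0.0005,0.001,0.006,0],[-1,0.0005,0.001,0.011,0],[-1,0.0005,0.001,0.0135,0],[-1,0.0005,0.001,0.0155,0],[-1,0.0005,0.001,0.017,0],[-1,0.0005,0.001,0.017,0]]'
```

```text
time_s: 8.7
tcp_pos: [520.0, 16.6, 94.7]
tool_rot: [0.0, 0.76, 0.649, 0.0]
force: [-1.3, 0.4, 5.1]
opening: -0.1
```

```bash
python3 -m crank '[[-1,0,0,0.001,0],[-1,0,0,0.001,0]]' && python3 -m crank '[[-1,0,0,-0.004,0],[-1,0,0,-0.012,0],[-1,0,0,-0.024,0],[-1,0,0,-0.04,0],[-1,0,0,-0.065,0],[-1,0,0,-0.095,0],[-1,0,0,-0.125,0],[-1,0,0,-0.145,0]]' && python3 -m crank '[[-1,0,-0.02,-0.02,0],[-1,0,-0.06,-0.04,0],[-1,0,-0.10,-0.04,0],[-1,0,-0.12,-0.04,0],[-1,0,-0.12,-0.04,0]]'
python3 - <<'E'
from h import *
s=ctrl.read_state();print(s["tcp_pos"],s["force"],s["time_s"])
S=ctrl.get_image("scene");cv2.imwrite("pics/s5.png",cv2.resize(S["img"][100:280,220:430],None,fx=3.3,fy=3.3,interpolation=cv2.INTER_CUBIC))
S=ctrl.get_image("top");cv2.imwrite("pics/t5.png",cv2.resize(S["img"][140:300,190:450],None,fx=3,fy=3,interpolation=cv2.INTER_CUBIC))
E
```

```text
time_s: 8.95
tcp_pos: [520.0, 16.6, 93.8]
tool_rot: [0.0, 0.76, 0.649, 0.0]
force: [-1.6, 0.4, 5.6]
opening: 0.4
time_s: 9.95
tcp_pos: [520.1, 16.6, 240.9]
tool_rot: [0.001, 0.76, 0.649, 0.001]
force: [-0.2, 0.3, -0.3]
opening: 0.1
time_s: 10.58
tcp_pos: [400.2, 35.7, 279.4]
tool_rot: [0.001, 0.76, 0.649, 0.0]
force: [0.6, -0.3, 0.5]
opening: -0.3
[400.24388743  35.65213015 279.41361625] [ 0.62950473 -0.25580303  0.47505055] 10.575
```

View pics/s5.png

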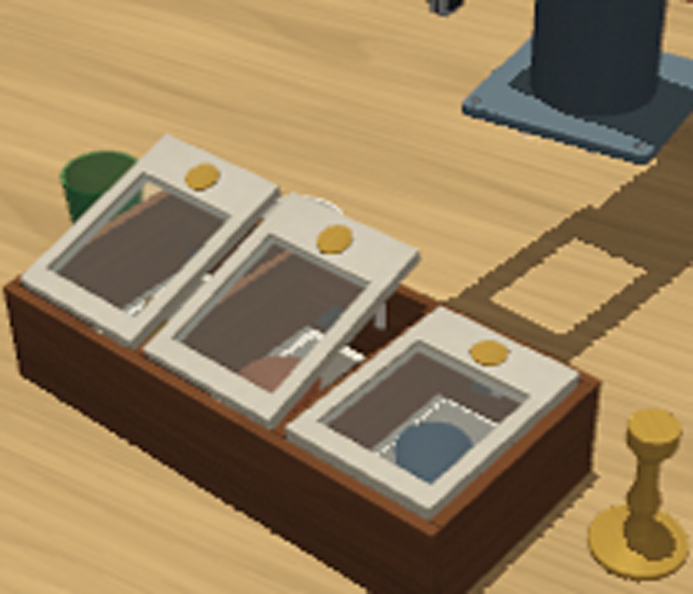

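View pics/t5.png

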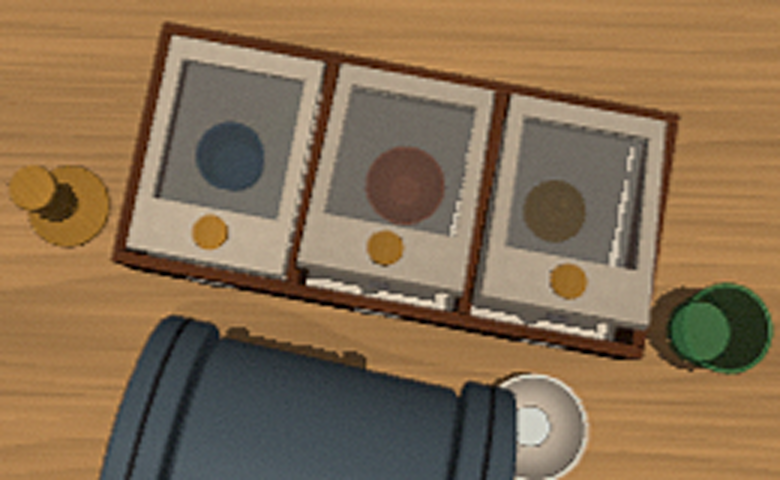

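Both lids (right and middle) are ajar, and the left lid is shut. The pieces, tumbler, dish and candlestick are at the same pixels as before, and the arm is clear.

```bash
python3 -m crank '[[-1,0,0,0,0],[-1,0,0,0,0]]' && python3 -c "
from plant import ctrl
print(ctrl.hand_in())"
```

```text
time_s: 10.92
tcp_pos: [401.8, 35.2, 278.1]
tool_rot: [-0.0, 0.76, 0.649, -0.0]
force: [-0.2, -0.1, -0.6]
opening: 0.0
the job is handed in; nothing more can be done
None
```

The lids over the brass bell (right) and then the copper bowl (middle) are both sprung ajar, and the job was handed in at about 11 s. I pressed each disc with the shut fingertips, about 6 mm down. The measured upward force was 5.8 N on the right disc and 5.6 N on the middle one. I then backed straight off.

The last scene and top pictures show:
- **Lids:** both pressed lids stand ajar and the lid over the blue cup is shut.
- **Pieces and bystanders:** the bell, bowl, cup, candlestick, tumbler and dish look unmoved. In the top view the arm covers part of the dish, but the visible part is where it was.
- **Robot:** the arm is clear of everything, with about 0 N on the tool.

I judged the lid angles by eye from the pictures and did not measure them. The networks did not find the bell, bowl or cup reliably, so I told them apart by colour in the pictures. The disc positions from the three cameras agreed to about 4 mm.

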